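# Run down the loose wing nut on the cup tree

### The arm

A 6-joint arm with a two-finger parallel gripper is mounted at the origin on the work surface. World frame = base frame: x ahead of the robot, y to its left, z up, the work surface at z = 0. Lengths are in m, angles in degrees, forces in N, time in s.
With the tool pointing down it reaches from about 0.325 to 0.875 m from the base axis. Payload 4.4 kg.
Tool frame: the origin (TCP) lies between the finger pads; the fingertips stand 14 mm ahead of it and the grasp point (between the pads) lies 5 mm behind it; z points along the fingers, y is the line along which they close (so a half turn about z gives the same grasp; the last joint's range is limited). The gripper opens to 85 mm and grips with 20 to 120 N. Pads are 22 mm wide; open, the fingers measure 114 mm over their backs; the gripper's body (76 mm by 85 mm) begins 54 mm behind the grasp point. The pads swing forward as they close: fully open they stand 13 mm farther back than shut.
Start: joints at [-76.003, 11.837, 88.321, -0, 79.842, -8.623], TCP at [0.221, -0.531, 0.212] pointing down, gripper open.
Joint ranges: [-156.59, 156.59], [-49.26, 127.26], [12.9, 141.05], [-63.56, 243.56], [4.71, 150.69], [-161.64, 161.64]. Speed limits (degrees/s): [159.86, 159.86, 180, 180, 180, 180].

### API

Orientations are given as a 3x3 rotation matrix whose columns are the frame's x, y, z axes.
In Python, from station import * gives the robot as it stands.
- The arm moves only by the tool arm_command, never from a script. Its argument "steps" is one flat list of numbers, 4 for each row, row after row: the shift along the tool's x, y, z in cm, then the turn about the tool's z in rad. In form: [tx, ty, tz, turn, tx, ty, tz, turn, ...]. A call has 1 to 8 rows; each row shifts and turns the commanded pose from where the row before left it, along the tool's axes as they then stand; what a row does not reach is not made up. A row lasts 1/8 s, in which the tool goes at most 62.5 mm and 10.7 degrees, less where a joint would pass 70% of its speed; a pose out of reach is approached as far as the arm can. A call with a gripper value outside its range is refused whole. "gripper" is the finger opening in cm, from 0 to 8.54, set as the call begins (left out, the last holds). The fingers move at their own pace and stop on an object; "newtons" is the grip in N (left out, the last holds). Time passes only in rows, so rows that do not move let the fingers close. It gives the time, the measured TCP pose, the force, the opening and the grip force at its end, in the units of the state.
- state(): the state, without advancing time (a new reading comes with each control period).
- capture(name): name is "side" or "top"; returns the picture (420x560x3 uint8, blue, green, red); there is no depth.
- camera_model(name): a dict with "vertical_fov" (degrees; the focal length in pixels is half the picture's height over the tangent of half this angle, whatever the lens; pixels are square), "cx", "cy" (the principal point, pixels), "k1" (the pictures are not rectified: a ray, as slopes to the right and down, at radius r is drawn at 1 + k1 r^2 times it, then the intrinsics apply), "world_from_camera" (4x4, takes a point from camera to world coordinates). Camera axes: x right, y down, z forward; pixel columns grow to the right and rows downward; lengths in m; the calibration is good to about 2 mm. A picture is of the moment at which its call begins. camera_model takes no time and is no camera call.
- close_job(): hands the job in; it is judged then, once.
The state is a dict: "time": time; "joints": joint angles; "joint_velocities": joint speeds; "effort": joint torques, N m; "tcp_pos": TCP position; "eef_rot": TCP orientation; "wrist_force": force on the tool from outside, world axes, zero at the start; "torque": the same for the moment, N m; "grip_width": finger opening in m; "gripper_force": force on a finger pad.
Only numpy, scipy, OpenCV 4.12 (cv2) and the standard library are available. Lean on these libraries where they do the work, as an engineer would, in place of code of your own. Each camera call takes 0.05 s, during which the arm holds its last target. There are 200 camera calls.

### The job

The wing nut on top of the chrome cup tree has worked loose, so the crown of mug arms is no longer held down. Push its wings round clockwise with light fingertip strokes, never pinching or gripping it, until it sits snug on the hub and goes no further. Do not force it so hard that the crown of arms is twisted round, do not knock the hanging mugs, and leave everything else on the drainboard where it stands.

Things in the scene. Friction and masses are not known exactly. Their poses are not given: they have to be found in the camera images.
- cup_tree: Chrome cup tree, fixed to the drainboard (z = 0): round base 170 mm across, upright post, crown of four level arms, wing nut on top. Origin: centre of the base's underside, on the post's axis. The flat top of the crown's hub (40 mm across) is 206 mm up. The arms are 8 mm bars 190 mm up, a quarter turn apart; their upturned tips, 136 mm from the axis, reach 216 mm high.
- crown (a joint): Turn (rad) of the crown of arms, with its mugs and nut, about the post, positive anticlockwise seen from above; 0 at the start. It turns stiffly: about 10 N sideways on a wing's middle, once the nut is seated, begins to move it.
- wing_nut: Steel M12 wing nut. Origin: centre of its underside, on the upright axis; it rises 1.75 mm per turn as the nut is unscrewed and does not show the turn. Nut body 23 mm across, 14 mm tall; two opposite upright blades (wings) 6 mm thick, from the nut body out to 32.5 mm from the axis, standing about 13 to 33 mm above the underside. The 12 mm stud ends 24 mm above the hub's top.
- nut_turn (a joint): How far the wing nut is unscrewed relative to the crown (rad): 0 is snug on the hub, where it stops hard; positive is anticlockwise seen from above, so clockwise runs it down. Starts between two thirds of a turn and one and a half turns loose. Turns freely (about 1 N sideways on a wing) and stays where it is left.
- nut_wings (a point): Point on the nut's axis 22 mm above its underside, halfway up the wings; turns with the nut. x axis along the line of the two wings, z axis up.
- mug_1: White ceramic mug, 82 mm across and 92 mm tall, hanging by its handle from an arm; hangs level and swings about the arm. Origin on the arm, 82 mm from the post's axis, 190 mm high; z axis up when it hangs still. The handle reaches 14 mm above the arm's centre line and the mug 103 mm below it.
- mug_2: As mug_1, on the next arm anticlockwise seen from above.
- mug_3: As mug_1, on the arm opposite mug_1.
- mug_4: As mug_1, on the arm opposite mug_2.
- jar: Closed glass storage jar, 96 mm across, 170 mm tall, standing loose. Origin: centre of its underside.
- detergent: Closed clear plastic detergent bottle, 64 mm across, 200 mm tall, standing loose. Origin: centre of its underside.
- tumbler: Glass tumbler, 72 mm across, 110 mm tall, standing loose. Origin: centre of its underside.
- bowl: White ceramic bowl, 132 mm across, 55 mm tall, standing loose. Origin: centre of its underside.
- mug_standing: White ceramic mug, 82 mm across, 92 mm tall, standing loose. Origin: centre of its underside.
- soap_dish: White plastic soap dish with a bar of soap, 115 x 80 mm, 29 mm tall, loose near the foot of the cup tree. Origin: centre of its underside.
- spoon: Steel spoon, 150 mm long, lying loose near the foot of the cup tree. Origin near its middle.

How it is judged:
By the outcome, as a careful person would: the job done as asked, in the order asked, and still so for the second after the job is handed in, with the robot touching nothing.
It also fails if it takes over 67 s, if anything falls off the work surface, if the arm or the gripper's body presses on something with over 40 N, if the wrist force passes 120 N, or if a joint passes its speed limit or range.

## Working session

There is one attempt and no reset: what is moved stays moved. The work goes in short steps, Python scripts to look and compute and a tool call to move; the robot and the scene stay as the last step left them, time stands still between calls to the robot, and variables do not carry over. Pictures are saved under pics/ and viewed, at most 10 in all, crops included, and the job is handed in when it is done.

Besides the shell and the picture viewer there is one more tool, called after ">>>" as name(argument=value, ...) on one line, values as JSON. arm_command: Moves the arm, as the interface text tells. Its arguments: {"type":"object","properties":{"steps":{"type":"array","items":{"type":"number"}},"gripper":{"type":"number"},"newtons":{"type":"number"}},"required":["steps"]}

```bash
mkdir -p pics; python3 - <<'E'
from station import *
import cv2
for n in("side","top"):
    cv2.imwrite(f"pics/{n}0.png",capture(n)); print(n,camera_model(n))
s=state();print(s["time"],s["tcp_pos"],s["eef_rot"],s["grip_width"])
E
```

```text
side {'vertical_fov': 49.47230358801332, 'cx': 291.8608680271044, 'cy': 207.3117927911602, 'k1': -0.14757356774696964, 'world_from_camera': array([[-0.72768428, -0.4951928 ,  0.4746153 , -0.02923131],
       [-0.68586366,  0.51707839, -0.51207516,  0.59487328],
       [ 0.00816261, -0.69815044, -0.71590456,  1.04140534],
       [ 0.        ,  0.        ,  0.        ,  1.        ]])}
top {'vertical_fov': 51.110959388273045, 'cx': 270.6874967904756, 'cy': 209.6762769271008, 'k1': 0.0026414012518610496, 'world_from_camera': array([[-0.01360657, -0.98777009,  0.15532261,  0.4064618 ],
       [-0.99966812,  0.01003987, -0.02372461, -0.05899983],
       [ 0.02187504, -0.15559388, -0.98757887,  1.32691536],
       [ 0.        ,  0.        ,  0.        ,  1.        ]])}
0.1 [ 0.2209703  -0.53006478  0.21094914] [[ 9.23070980e-01  3.84629316e-01 -5.05341048e-04]
 [ 3.84629528e-01 -9.23068857e-01  2.00267711e-03]
 [ 3.03823745e-04 -2.04298221e-03 -9.99997867e-01]] 0.08548363921356703
```

View pics/side0.png

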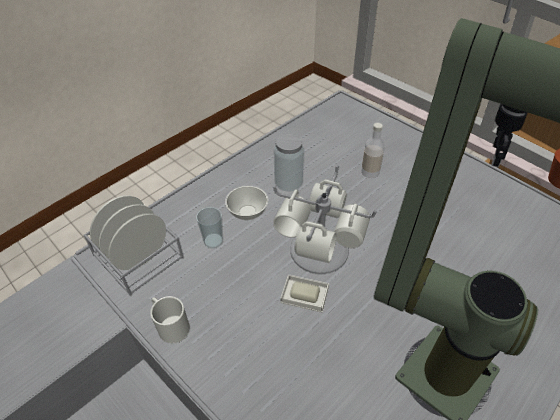

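View pics/top0.png

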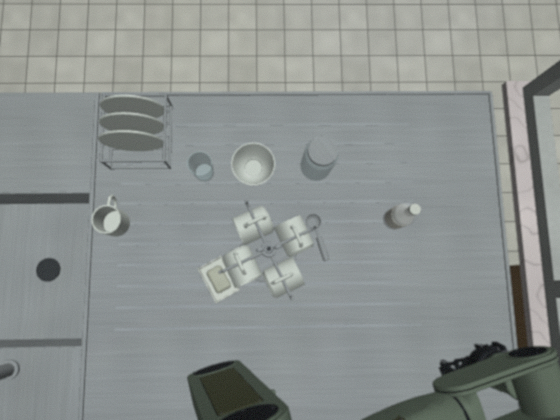

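The tree's nut is near (269,249) in the top view and (323,200) in the side view. I'll take enlarged crops for the axis and the wing angle.

```bash
cat >h.py <<'E'
from station import *
import cv2,numpy as np
def pix(n,P):
    m=camera_model(n);P=np.atleast_2d(P);T=np.linalg.inv(m["world_from_camera"])
    c=P@T[:3,:3].T+T[:3,3];s=c[:,:2]/c[:,2:];r2=(s**2).sum(1,keepdims=True)
    f=210/np.tan(np.radians(m["vertical_fov"]/2))
    return s*(1+m["k1"]*r2)*f+[m["cx"],m["cy"]]
def ray(n,uv,z):
    from scipy.optimize import fsolve
    return fsolve(lambda q:pix(n,[q[0],q[1],z])[0]-uv,[.5,0])
def crop(im,c,w,h,k): 
    x,y=int(c[0]-w/2),int(c[1]-h/2); return cv2.resize(im[y:y+h,x:x+w],None,fx=k,fy=k,interpolation=cv2.INTER_CUBIC)
E
python3 - <<'E'
from h import *
a=np.mean([capture("top").astype(float) for _ in range(4)],0).astype(np.uint8)
b=np.mean([capture("side").astype(float) for _ in range(4)],0).astype(np.uint8)
A=crop(a,(269,249),120,120,5)
B=crop(b,(323,205),50,75,8)
cv2.imwrite("pics/t1.png",crop(a,(269,250),100,100,6)); cv2.imwrite("pics/s1.png",crop(b,(323,205),120,100,6))
print(ray("top",(269,249),.23),ray("side",(323,200),.23))
E
```

```text
[ 0.47976444 -0.07979121] [ 0.4695188  -0.05880669]
```

View pics/t1.png

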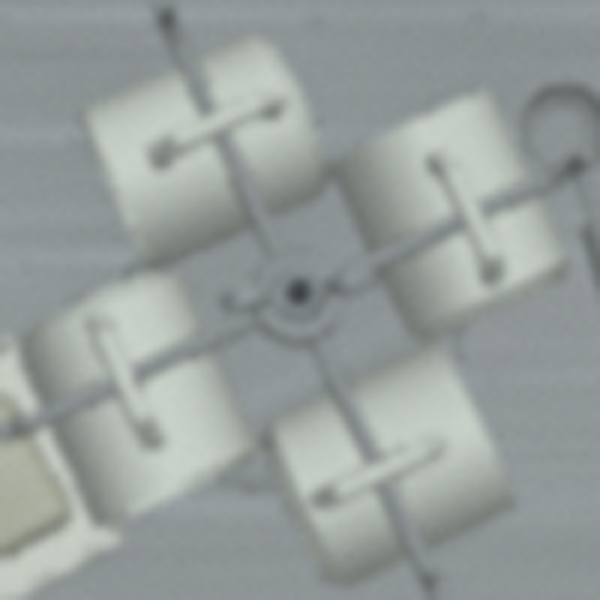

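View pics/s1.png

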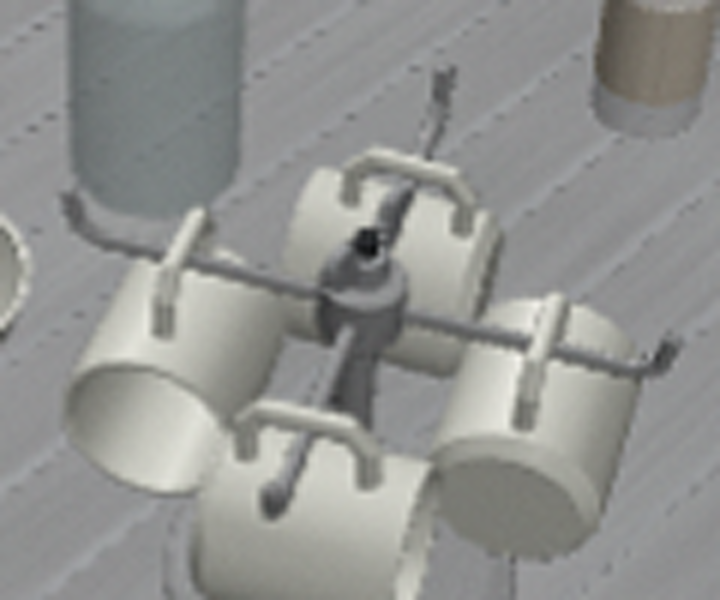

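```bash
python3 - <<'E'
from h import *
t=lambda x,y:((x+.5)/6-.5+219,(y+.5)/6-.5+200)
s=lambda x,y:((x+.5)/6-.5+263,(y+.5)/6-.5+155)
print("stud",ray("top",t(300,292),.23),ray("side",s(370,240),.23))
T=[ray("top",t(*p),.214) for p in((168,18),(577,165),(430,580),(10,428))]
S=[ray("side",s(*p),.214) for p in((445,75),(672,350),(275,500),(72,200))]
for Q in(T,S):
  print(np.mean(Q,0),np.round(Q,3).tolist(),[round(float(np.linalg.norm(q-np.mean(Q,0))),3) for q in Q])
w=[ray("top",t(*p),.235) for p in((230,300),(340,287))];print("wing",w,np.degrees(np.arctan2(*(w[1]-w[0])[::-1])))
E
```

```text
stud [ 0.48164423 -0.07877616] [ 0.48002044 -0.07600557]
[ 0.48153943 -0.07764437] [[0.601, -0.024], [0.535, -0.198], [0.363, -0.131], [0.428, 0.043]] [0.131, 0.132, 0.13, 0.132]
[ 0.47844742 -0.07298035] [[0.536, -0.197], [0.355, -0.127], [0.421, 0.05], [0.601, -0.017]] [0.137, 0.135, 0.136, 0.135]
wing [array([ 0.47835044, -0.04970558]), array([ 0.48316805, -0.09527644])] -83.96527723015494
```

>>> arm_command(steps=[0,0,-3.5,0,0,0,-3.5,0,4.4,-3.8,0,0,4.4,-3.8,0,0,4.4,-3.8,0,0,4.4,-3.8,0,0,4.4,-3.8,0,0,4.4,-3.8,0,0], gripper=0, newtons=20)

```text
time: 1.5
tcp_pos: [0.3778, -0.2171, 0.2823]
eef_rot: [[0.923, 0.384, 0.001], [0.384, -0.923, -0.001], [0.001, 0.001, -1.0]]
wrist_force: [1.0, -0.5, -0.1]
grip_width: -0.0001
gripper_force: 0.0
```

>>> arm_command(steps=[0,0,0,-0.18,0,0,0,-0.18,0,0,0,-0.18,0,0,0,-0.18,0,0,0,-0.18,0,0,0,-0.18,0,0,0,-0.18,0,0,0,-0.18])

```text
time: 2.5
tcp_pos: [0.3771, -0.2188, 0.2821]
eef_rot: [[-0.267, 0.964, 0.0], [0.964, 0.267, -0.0], [-0.0, 0.0, -1.0]]
wrist_force: [-0.7, -0.6, -0.1]
grip_width: -0.0
gripper_force: 0.0
```

>>> arm_command(steps=[0,0,0,-0.18,0,0,0,-0.18,0,0,0,-0.18,0,0,0,-0.18,0,0,0,-0.17,0,0,0,0])

```text
time: 3.25
tcp_pos: [0.3772, -0.2188, 0.2821]
eef_rot: [[-0.914, 0.407, 0.0], [0.407, 0.914, -0.0], [-0.0, -0.0, -1.0]]
wrist_force: [-0.3, -0.2, 1.1]
grip_width: -0.0002
gripper_force: 0.0
```

```bash
cat >>h.py <<'E'
AX=np.array([.481,-.077])
def rep(th=None,R=.028,z=None):
    s=state();r=np.array(s["eef_rot"]);p=np.array(s["tcp_pos"])
    psi=np.degrees(np.arctan2(r[1,0],r[0,0]));d=p[:2]-AX
    print("t",s["time"],"p",p.round(4),"psi",psi.round(1),"R,th",np.hypot(*d).round(4),np.degrees(np.arctan2(d[1],d[0])).round(1),"J6",np.round(s["joints"][5],1),"F",np.round(s["wrist_force"],2),"M",np.round(s["torque"],3),s["grip_width"])
    if th is not None:
        g=np.array([*(AX+R*np.array([np.cos(np.radians(th)),np.sin(np.radians(th))])),z])
        print("tool cm",(r.T@(g-p)*100).round(2))
E
python3 -c "
from h import *
rep(156,.028,.28)"
```

```text
t 3.25 p [ 0.3772 -0.2188  0.2821] psi 156.0 R,th 0.1757 -126.2 J6 -107.5 F [-0.28 -0.19  1.15] M [ 0.045 -0.026  0.003] -0.00023373423032295367
tool cm [-0.92 17.17  0.21]
```

>>> arm_command(steps=[-0.2,4.3,0,0,-0.3,4.3,0,0,-0.2,4.3,0,0,-0.2,4.3,0,0,0,0,0,0,0,0,0,0])

```text
time: 4.0
tcp_pos: [0.4548, -0.0654, 0.2819]
eef_rot: [[-0.914, 0.406, -0.0], [0.406, 0.914, -0.001], [0.0, -0.001, -1.0]]
wrist_force: [-0.6, -0.1, -0.1]
grip_width: -0.0006
gripper_force: 0.0
```

```bash
python3 - <<'E'
from h import *
rep(156,.028,.27)
p=state()["tcp_pos"]
b=np.mean([capture("side").astype(float) for _ in range(3)],0).astype(np.uint8)
a=np.mean([capture("top").astype(float) for _ in range(3)],0).astype(np.uint8)
o=(283,140)
k=crop(b,(323,180),80,80,7)
for i,d in enumerate((0,.014,.027)):
    u=pix("side",[p[0],p[1],p[2]-d])[0]; q=((u-o+.5)*7-.5).astype(int); print(d,q)
    cv2.circle(k,tuple(map(int,q)),3,(0,0,255),-1)
cv2.imwrite("pics/s2.png",k)
E
```

```text
t 4.0 p [ 0.4548 -0.0654  0.2819] psi 156.1 R,th 0.0286 156.2 J6 -85.0 F [-0.61 -0.12 -0.13] M [-0.058  0.016 -0.03 ] -0.0006236218343987753
tool cm [-0.07  0.01  1.19]
0 [335 328]
0.014 [333 357]
0.027 [330 383]
```

View pics/s2.png

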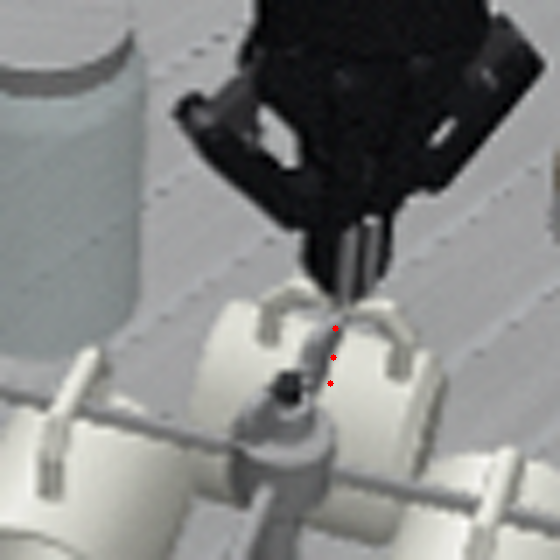

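```bash
python3 - <<'E'
from h import *
f=lambda P:((pix("side",P)-[283,140]+.5)*7-.5).round().astype(int).tolist()
for a in(96,-84):
  c=np.array([np.cos(np.radians(a)),np.sin(np.radians(a))])
  print(a,f([[*(AX+c*r),z] for r,z in((.012,.222),(.0325,.222),(.0325,.241),(.012,.241))]))
print("stud",f([*AX,.23]))
p=np.array([.4548,-.0654])
print([(z,f([*p,z])) for z in(.256,.268,.282,.295,.305)])
E
```

```text
96 [[272, 416], [239, 448], [242, 410], [274, 379]]
-84 [[309, 380], [339, 350], [343, 313], [312, 343]]
stud [[291, 382]]
[(0.256, [[331, 382]]), (0.268, [[333, 357]]), (0.282, [[336, 328]]), (0.295, [[338, 301]]), (0.305, [[340, 279]])]
```

```bash
python3 - <<'E'
from h import *
a=np.mean([capture("top").astype(float) for _ in range(3)],0).astype(np.uint8)
cv2.imwrite("pics/t2.png",crop(a,(269,250),80,80,7))
E
```

```text
(no output)
```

View pics/t2.png

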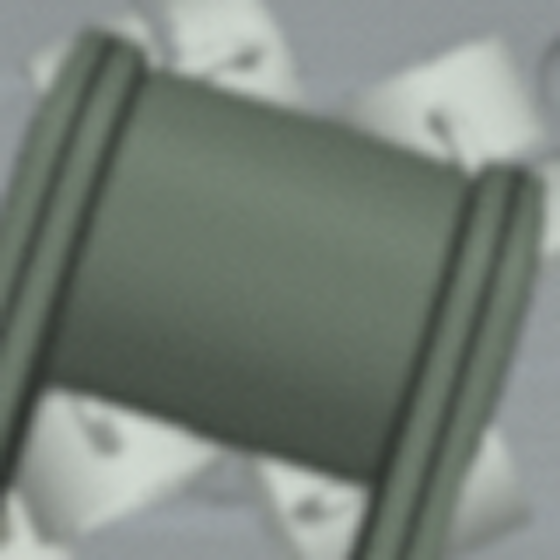

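The stud is at crop (288,385) and matches its projection. The far wing spans (309–343, 313–380). The fingertips end near (340,300), higher than I expected, and the top view is blocked by the arm. The space beside the wing is free, so I'll lower partway and look again.

>>> arm_command(steps=[0,0,1.2,0,0,0,1.2,0,0,0,1.2,0,0,0,0,0,0,0,0,0])

```text
time: 5.08
tcp_pos: [0.4551, -0.0651, 0.246]
eef_rot: [[-0.914, 0.405, 0.0], [0.405, 0.914, -0.0], [-0.0, 0.0, -1.0]]
wrist_force: [1.5, -0.1, -0.1]
grip_width: -0.0004
gripper_force: 0.0
```

```bash
python3 - <<'E'
from h import *
rep(156,.028,.24)
p=state()["tcp_pos"]
b=np.mean([capture("side").astype(float) for _ in range(3)],0).astype(np.uint8)
print(((pix("side",[[p[0],p[1],p[2]-d] for d in (0,.014,.027)])-[293,160]+.5)*9-.5).round())
cv2.imwrite("pics/s3.png",crop(b,(323,190),60,60,9))
E
```

```text
t 5.075 p [ 0.4551 -0.0651  0.246 ] psi 156.1 R,th 0.0285 155.4 J6 -85.1 F [ 1.47 -0.08 -0.06] M [ 0.008 -0.029  0.021] -0.0004038258886907395
tool cm [-0.05 -0.03  0.6 ]
[[332. 337.]
 [328. 372.]
 [325. 405.]]
```

View pics/s3.png

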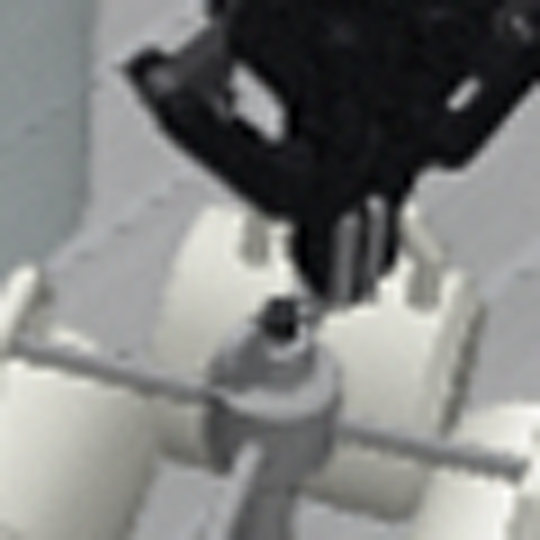

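The fingertips look higher than the stated geometry suggests. Lowering to TCP z = 0.240 is safe under either reading, so I'll do that, make a trial stroke and check whether the wing moved.

>>> arm_command(steps=[0,0,0.3,0,0,0,0.3,0,0,0,0,0])

```text
time: 5.6
tcp_pos: [0.4547, -0.065, 0.2396]
eef_rot: [[-0.914, 0.405, -0.001], [0.405, 0.914, 0.0], [0.001, -0.0, -1.0]]
wrist_force: [-0.2, 0.6, -0.4]
grip_width: 0.0001
gripper_force: 0.0
```

>>> arm_command(steps=[-0.045,0.5,0,0.18,-0.045,0.5,0,0.18,-0.045,0.5,0,0.18,-0.045,0.5,0,0.18,-0.045,0.5,0,0.18,-0.045,0.5,0,0.18,-0.045,0.5,0,0.18,-0.045,0.5,0,0.18])

```text
time: 6.6
tcp_pos: [0.4886, -0.0496, 0.24]
eef_rot: [[0.288, 0.958, -0.0], [0.958, -0.288, 0.0], [0.0, -0.0, -1.0]]
wrist_force: [-0.1, -1.0, -0.2]
grip_width: -0.0003
gripper_force: 0.0
```

```bash
python3 - <<'E'
from h import *
rep()
p=state()["tcp_pos"]
b=np.mean([capture("side").astype(float) for _ in range(3)],0).astype(np.uint8)
print(((pix("side",[[p[0],p[1],p[2]-d] for d in (0,.014,.027)])-[293,160]+.5)*9-.5).round())
cv2.imwrite("pics/s4.png",crop(b,(323,190),60,60,9))
E
```

```text
t 6.6 p [ 0.4886 -0.0496  0.24  ] psi 73.3 R,th 0.0284 74.5 J6 0.8 F [-0.08 -0.99 -0.18] M [-0.026  0.014  0.019] -0.0002742390227991032
[[203. 322.]
 [201. 358.]
 [199. 390.]]
```

View pics/s4.png

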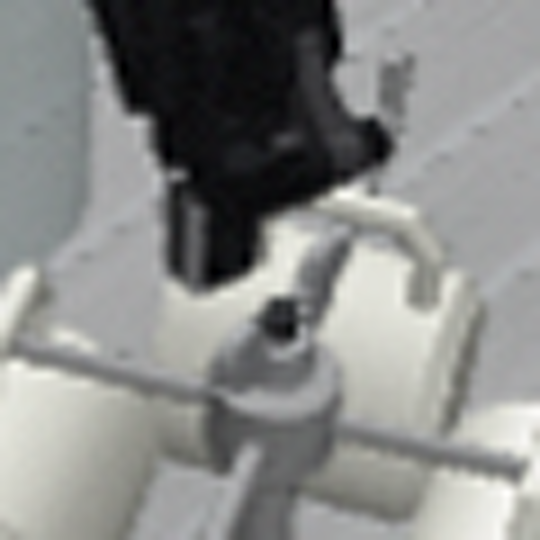

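Measured: the wing is still at (310–350, 225–310), so nothing moved, and the fingertips sit about 13 mm above the TCP in both views. I'll return to the start behind the wing and go lower, checking force as I descend.

>>> arm_command(steps=[-0.045,-0.5,0,-0.18,-0.045,-0.5,0,-0.18,-0.045,-0.5,0,-0.18,-0.045,-0.5,0,-0.18,-0.045,-0.5,0,-0.18,-0.045,-0.5,0,-0.18,-0.045,-0.5,0,-0.18,-0.045,-0.5,0,-0.18])

```text
time: 7.75
tcp_pos: [0.4546, -0.0651, 0.24]
eef_rot: [[-0.918, 0.396, -0.0], [0.396, 0.918, 0.0], [0.0, -0.0, -1.0]]
wrist_force: [-0.1, -0.5, 0.3]
grip_width: 0.0
gripper_force: 0.0
```

>>> arm_command(steps=[0,0,0.4,0,0,0,0.4,0,0,0,0.2,0,0,0,0,0])

```text
time: 8.25
tcp_pos: [0.4548, -0.0649, 0.2296]
eef_rot: [[-0.914, 0.405, -0.001], [0.405, 0.914, 0.0], [0.001, -0.0, -1.0]]
wrist_force: [0.3, -0.7, -0.3]
grip_width: -0.0001
gripper_force: 0.0
```

```bash
python3 - <<'E'
from h import *
rep(156,.028,.22)
b=np.mean([capture("side").astype(float) for _ in range(3)],0).astype(np.uint8)
p=state()["tcp_pos"]
print(((pix("side",[[p[0],p[1],p[2]-d] for d in (0,.014,.027)])-[283,155]+.5)).round(1))
g=cv2.cvtColor(b,cv2.COLOR_BGR2GRAY)[178:206,318:344]; print(g)
E
```

```text
t 8.25 p [ 0.4548 -0.0649  0.2296] psi 156.1 R,th 0.0288 155.3 J6 -85.0 F [ 0.34 -0.69 -0.35] M [-0.007  0.021 -0.042] -7.111965212840479e-05
tool cm [-0.08 -0.04  0.96]
[[46.5 47. ]
 [46.1 50.9]
 [45.8 54.5]]
[[ 42  65 140 172 174 144  67   6  18  22  12  15  17  20  18  21  13   8
   13  18  20  16  21  22  23  22]
 [ 21   9  44 140 168 143  63  10  12  29  19  20  21  19  19  27  24  12
   14  18  20  18  19  26  28  21]
 [ 18  17  14  65 117 111  53  17  16  14   9  15  20  20  24  25  22  15
   18  21  15  17  14  21  19  17]
 [ 16  19  22  24  20  25  25  30  24  18  13  19  19  20  18  29  18  11
   16  20  16  18  12  19  17  23]
 [ 18  18  20  19  25  27  30  27  30  17  11  15  19  20  18  24  17  17
   14  18  14  13  22  18  12  11]
 [ 13  21  14  15  22  22  27  28  28  22  12  15  20  16  21  25  16  18
   22  17  20  33  87  67  42  50]
 [ 13  15  17  20  18  17  23  21  23  16  20  18  19  15  19  14  15  17
   16  13  43 113 150 159 149 164]
 [ 43  15  17  15  22  17  18  21  20  13  17  21  18  19  15  15  13  15
   19  11  84 170 166 161 163 162]
 [153  67  21  14 
[... 1462 characters left out ...]
07 205 204
  205 205 208 211 205 179 170 173]
 [116 101  92  90  91 101 106 110 103  98 151 167 169 191 198 199 198 200
  200 201 203 204 188 177 174 155]
 [ 98  94  90  87  94 103 108 104 100 118 153 166 141 176 192 193 195 196
  196 198 199 204 185 175 175 132]
 [ 91  91  95 100 100 106 109 107 122 143 159 164 147 175 189 187 188 191
  191 192 196 196 179 175 182 122]
 [122 108 127 150 137 131 128 135 158 167 163 157 131 166 182 185 186 186
  186 189 191 191 178 177 180 131]
 [143 166 168 169 168 164 163 166 166 164 159 132 105 159 180 179 181 182
  182 183 187 182 174 177 150 114]
 [ 92 129 151 159 162 159 158 161 159 152 130 102 114 165 176 174 175 181
  181 181 185 175 173 181 132 104]]
```

>>> arm_command(steps=[-0.05,0,0.4,0,0,0,0.4,0,0,0,0.4,0,0,0,0.3,0,0,0,0,0])

```text
time: 9.02
tcp_pos: [0.4552, -0.0652, 0.2146]
eef_rot: [[-0.914, 0.405, -0.001], [0.405, 0.914, 0.0], [0.001, -0.0, -1.0]]
wrist_force: [0.2, 0.3, 0.5]
grip_width: 0.0001
gripper_force: 0.0
```

>>> arm_command(steps=[-0.045,0.5,0,0.18,-0.045,0.5,0,0.18,-0.045,0.5,0,0.18,-0.045,0.5,0,0.18,-0.045,0.5,0,0.18,-0.045,0.5,0,0.18,0,0,0,0])

```text
time: 9.9
tcp_pos: [0.479, -0.0485, 0.215]
eef_rot: [[-0.076, 0.997, -0.0], [0.997, 0.076, 0.0], [0.0, -0.0, -1.0]]
wrist_force: [-0.1, 0.6, 0.4]
grip_width: -0.0001
gripper_force: 0.2
```

```bash
python3 - <<'E'
from h import *
rep()
b=np.mean([capture("side").astype(float) for _ in range(3)],0).astype(np.uint8)
cv2.imwrite("pics/s5.png",crop(b,(323,195),80,70,8))
E
```

```text
t 9.9 p [ 0.479  -0.0485  0.215 ] psi 94.4 R,th 0.0286 94.1 J6 -20.5 F [-0.06  0.6   0.36] M [0.057 0.104 0.051] -0.00010180126034851974
```

View pics/s5.png

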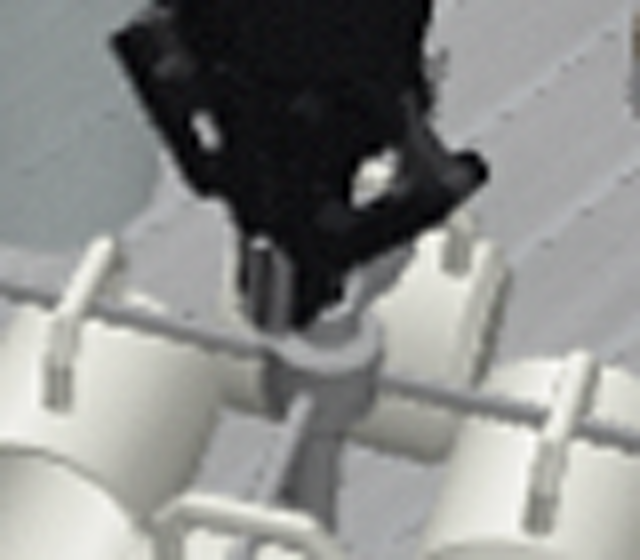

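The push works: the far wing's end moved clockwise to about (405,255), with little force. I'll carry on with the stroke.

>>> arm_command(steps=[-0.05,0.5,0,0.18,-0.045,0.5,0,0.18,-0.045,0.5,0,0.18,-0.045,0.5,0,0.18,-0.045,0.5,0,0.18,-0.045,0.5,0,0.18,-0.045,0.5,0,0.18,-0.045,0.5,0,0.18])

```text
time: 11.05
tcp_pos: [0.5087, -0.071, 0.2151]
eef_rot: [[0.98, 0.199, 0.001], [0.199, -0.98, 0.0], [0.001, -0.0, -1.0]]
wrist_force: [1.4, 1.0, -1.3]
grip_width: -0.0001
gripper_force: 0.5
```

```bash
python3 -c "
from h import *
rep()"
```

```text
t 11.05 p [ 0.5087 -0.071   0.2151] psi 11.5 R,th 0.0284 12.3 J6 60.9 F [ 1.42  1.03 -1.26] M [ 0.181 -0.081  0.005] -7.322664254628813e-05
```

>>> arm_command(steps=[-0.045,0.5,0,0.18,-0.045,0.5,0,0.18,-0.045,0.5,0,0.18,-0.045,0.5,0,0.18,-0.045,0.5,0,0.18,-0.045,0.5,0,0.18,-0.045,0.5,0,0.18,0,0,0,0])

```text
time: 12.05
tcp_pos: [0.4949, -0.1013, 0.2152]
eef_rot: [[0.495, -0.869, 0.001], [-0.869, -0.495, -0.0], [0.001, -0.001, -1.0]]
wrist_force: [1.1, -0.2, -0.1]
grip_width: 0.0003
gripper_force: 0.2
```

```bash
python3 -c "
from h import *
rep()"
```

```text
t 12.05 p [ 0.4949 -0.1013  0.2152] psi -60.3 R,th 0.0279 -60.2 J6 128.9 F [ 1.1  -0.2  -0.09] M [ 0.038 -0.104 -0.008] 0.00031677676674872024
```

>>> arm_command(steps=[0,-0.3,0,0,0,0,-1.5,0,0,0,-1.5,-0.18,0,0,0,-0.18,0,0,0,-0.18,0,0,0,-0.18,0,0,0,-0.18,0,0,0,-0.18])

```text
time: 13.05
tcp_pos: [0.4979, -0.0996, 0.2463]
eef_rot: [[0.999, 0.032, 0.001], [0.032, -0.999, -0.001], [0.001, 0.001, -1.0]]
wrist_force: [-0.4, -0.7, -0.5]
grip_width: -0.0
gripper_force: 0.0
```

>>> arm_command(steps=[0,0,0,-0.18,0,0,0,-0.18,0,0,0,-0.18,0,0,0,-0.18,0,0,0,-0.18,0,0,0,-0.18,0,0,0,-0.18,0,0,0,-0.18])

```text
time: 14.05
tcp_pos: [0.4979, -0.0996, 0.2463]
eef_rot: [[0.098, 0.995, 0.001], [0.995, -0.098, -0.001], [-0.001, 0.001, -1.0]]
wrist_force: [0.0, 0.0, -0.7]
grip_width: -0.0004
gripper_force: 0.0
```

>>> arm_command(steps=[0,0,0,-0.18,0,0,0,-0.18,0,0,0,-0.18,0,0,0,-0.18,0,0,0,-0.18,0,0,0,-0.18,0,0,0,-0.18,0,0,0,-0.18])

```text
time: 15.05
tcp_pos: [0.4979, -0.0996, 0.2463]
eef_rot: [[-0.974, 0.227, 0.001], [0.227, 0.974, -0.001], [-0.001, -0.0, -1.0]]
wrist_force: [-0.3, 0.6, 0.4]
grip_width: -0.0
gripper_force: 0.0
```

>>> arm_command(steps=[0,0,0,-0.18,0,0,0,-0.18,0,0,0,-0.12,0,0,0,0])

```text
time: 15.55
tcp_pos: [0.4978, -0.0996, 0.2461]
eef_rot: [[-0.971, -0.241, 0.001], [-0.241, 0.971, -0.001], [-0.001, -0.001, -1.0]]
wrist_force: [0.3, 0.7, 0.6]
grip_width: -0.0
gripper_force: 0.0
```

```bash
python3 -c "
from h import *
rep(134,.031,.2145)"
```

```text
t 15.55 p [ 0.4978 -0.0996  0.2461] psi -166.1 R,th 0.0282 -53.3 J6 -125.0 F [0.34 0.68 0.61] M [ 0.023  0.003 -0.034] -1.3440582791705454e-05
tool cm [2.65 5.28 3.15]
```

>>> arm_command(steps=[0.9,1.75,0,0,0.9,1.75,0,0,0.85,1.78,0,0,0,0,0,-0.12,0,0,0,-0.12,0,0,0.8,0,0,0,0.8,0,0,0,0,0])

```text
time: 16.55
tcp_pos: [0.4579, -0.0542, 0.2276]
eef_rot: [[-0.886, -0.464, -0.003], [-0.464, 0.886, 0.001], [0.002, 0.002, -1.0]]
wrist_force: [0.2, -0.3, -0.4]
grip_width: 0.0
gripper_force: 0.0
```

```bash
python3 -c "
from h import *
rep(134,.031,.2145)"
```

```text
t 16.55 p [ 0.4579 -0.0542  0.2276] psi -152.4 R,th 0.0325 135.3 J6 -135.2 F [ 0.23 -0.29 -0.4 ] M [ 0.053 -0.012  0.01 ] 1.340906076105548e-05
tool cm [-0.12 -0.12  1.31]
```

>>> arm_command(steps=[-0.12,-0.12,0.4,0,0,0,0.4,0,0,0,0.3,0,0,0,0.2,0,0,0,0,0])

```text
time: 17.18
tcp_pos: [0.4604, -0.0551, 0.2158]
eef_rot: [[-0.886, -0.465, -0.0], [-0.465, 0.886, 0.0], [0.0, 0.0, -1.0]]
wrist_force: [0.2, 0.6, 0.2]
grip_width: 0.0001
gripper_force: 0.0
```

>>> arm_command(steps=[-0.3,0.07,0,0.1,-0.3,0.07,0,0.1,-0.3,0.07,0,0.1,-0.3,0.07,0,0.1,-0.3,0.07,0,0.1,-0.3,0.07,0,0.1,0,0,0,0])

```text
time: 18.05
tcp_pos: [0.4769, -0.0469, 0.2161]
eef_rot: [[-0.993, 0.115, -0.0], [0.115, 0.993, 0.0], [0.0, 0.0, -1.0]]
wrist_force: [0.3, 0.0, 0.5]
grip_width: -0.0001
gripper_force: 0.2
```

```bash
cat >>h.py <<'E'
def q():
    s=state();r=np.array(s["eef_rot"]);p=np.array(s["tcp_pos"]);d=p[:2]-AX
    th=np.arctan2(d[1],d[0]);t=np.array([np.sin(th),-np.cos(th)]);F=np.array(s["wrist_force"][:2]);M=np.array(s["torque"])
    rr=d/np.hypot(*d)
    print("t",s["time"],"R",np.hypot(*d).round(4),"th",np.degrees(th).round(1),"J6",np.round(s["joints"][5],1),"resist",(-F@t).round(2),"rad",(F@rr).round(2),"M rad,tan,z",(M[:2]@rr).round(3),(M[:2]@t).round(3),M[2].round(3),"gf",round(s["gripper_force"],2))
E
python3 -c "
from h import *
q();rep()"
```

```text
t 18.05 R 0.0304 th 97.7 J6 -99.4 resist -0.3 rad 0.01 M rad,tan,z 0.07 0.049 0.052 gf 0.18
t 18.05 p [ 0.4769 -0.0469  0.2161] psi 173.4 R,th 0.0304 97.7 J6 -99.4 F [0.29 0.04 0.5 ] M [0.039 0.076 0.052] -0.00010673313207091763
```

>>> arm_command(steps=[-0.18,0.05,0,0.06,-0.18,0.05,0,0.06,-0.18,0.05,0,0.06,-0.18,0.05,0,0.06,0,0,0,0])

```text
time: 18.68
tcp_pos: [0.4843, -0.0464, 0.216]
eef_rot: [[-0.938, 0.347, 0.0], [0.347, 0.938, 0.0], [0.0, 0.0, -1.0]]
wrist_force: [-0.1, 1.2, 0.6]
grip_width: -0.0002
gripper_force: 0.3
```

```bash
python3 -c "
from h import *
q()"
```

```text
t 18.675 R 0.0308 th 83.9 J6 -85.4 resist 0.28 rad 1.2 M rad,tan,z 0.077 0.113 0.028 gf 0.3
```

>>> arm_command(steps=[-0.15,0.04,0,0.05,-0.15,0.04,0,0.05,-0.15,0.04,0,0.05,0,0,0,0])

```text
time: 19.18
tcp_pos: [0.4889, -0.0471, 0.216]
eef_rot: [[-0.875, 0.483, 0.0], [0.483, 0.875, 0.0], [0.0, 0.0, -1.0]]
wrist_force: [-0.3, -0.0, -0.9]
grip_width: 0.0003
gripper_force: 0.3
```

```bash
python3 -c "
from h import *
q()"
```

```text
t 19.175 R 0.0309 th 75.3 J6 -76.7 resist 0.3 rad -0.12 M rad,tan,z 0.055 0.117 0.053 gf 0.33
```

>>> arm_command(steps=[-0.18,0.045,0,0.06,-0.18,0.045,0,0.06,-0.18,0.045,0,0.06,0,0,0,0])

```text
time: 19.68
tcp_pos: [0.4942, -0.0489, 0.216]
eef_rot: [[-0.775, 0.632, 0.0], [0.632, 0.775, 0.0], [0.0, 0.0, -1.0]]
wrist_force: [0.1, 1.7, 0.4]
grip_width: 0.0001
gripper_force: 0.3
```

```bash
python3 -c "
from h import *
q()"
```

```text
t 19.675 R 0.031 th 64.8 J6 -66.4 resist 0.66 rad 1.62 M rad,tan,z 0.072 0.109 -0.014 gf 0.3
```

>>> arm_command(steps=[-0.18,0.045,0,0.06,-0.18,0.045,0,0.06,-0.18,0.045,0,0.06,0,0,0,0])

```text
time: 20.18
tcp_pos: [0.4991, -0.0517, 0.216]
eef_rot: [[-0.649, 0.761, 0.0], [0.761, 0.649, -0.0], [-0.0, 0.0, -1.0]]
wrist_force: [0.1, 1.3, -0.8]
grip_width: -0.0002
gripper_force: 0.3
```

```bash
python3 -c "
from h import *
q()"
```

```text
t 20.175 R 0.0311 th 54.5 J6 -56.3 resist 0.65 rad 1.08 M rad,tan,z 0.096 0.079 0.019 gf 0.3
```

>>> arm_command(steps=[-0.18,0.045,0,0.06,-0.18,0.045,0,0.06,-0.18,0.045,0,0.06,0,0,0,0])

```text
time: 20.68
tcp_pos: [0.5025, -0.0535, 0.2158]
eef_rot: [[-0.502, 0.865, -0.002], [0.865, 0.502, 0.004], [0.004, 0.0, -1.0]]
wrist_force: [-1.5, 5.7, 1.4]
grip_width: -0.0
gripper_force: 2.6
```

```bash
python3 -c "
from h import *
q();rep()"
```

```text
t 20.675 R 0.0319 th 47.5 J6 -46.2 resist 4.94 rad 3.16 M rad,tan,z 0.784 0.451 -0.017 gf 2.61
t 20.675 p [ 0.5025 -0.0535  0.2158] psi 120.2 R,th 0.0319 47.5 J6 -46.2 F [-1.51  5.67  1.35] M [ 0.862  0.274 -0.017] -3.233029191400532e-05
```

>>> arm_command(steps=[0,0,0,0,0,0,0,0])

```text
time: 20.92
tcp_pos: [0.5025, -0.0534, 0.2158]
eef_rot: [[-0.503, 0.864, -0.002], [0.864, 0.503, 0.003], [0.004, 0.0, -1.0]]
wrist_force: [-0.6, 5.2, 1.2]
grip_width: -0.0003
gripper_force: 2.5
```

```bash
python3 -c "
from h import *
q();rep()"
```

```text
t 20.925 R 0.0319 th 47.6 J6 -46.2 resist 3.95 rad 3.38 M rad,tan,z 0.726 0.454 -0.037 gf 2.54
t 20.925 p [ 0.5025 -0.0534  0.2158] psi 120.2 R,th 0.0319 47.6 J6 -46.2 F [-0.63  5.16  1.17] M [ 0.825  0.231 -0.037] -0.0003065844624223067
```

>>> arm_command(steps=[-0.06,0.015,0,0.02,0,0,0,0,0,0,0,0])

```text
time: 21.3
tcp_pos: [0.5028, -0.0535, 0.2158]
eef_rot: [[-0.486, 0.874, -0.002], [0.874, 0.486, 0.004], [0.005, 0.0, -1.0]]
wrist_force: [-1.2, 5.7, 1.7]
grip_width: -0.0
gripper_force: 3.0
```

```bash
python3 -c "
from h import *
q();rep()"
```

```text
t 21.3 R 0.0321 th 47.1 J6 -45.1 resist 4.76 rad 3.39 M rad,tan,z 0.821 0.507 -0.016 gf 3.0
t 21.3 p [ 0.5028 -0.0535  0.2158] psi 119.0 R,th 0.0321 47.1 J6 -45.1 F [-1.19  5.72  1.72] M [ 0.931  0.257 -0.016] -2.9597766534010383e-05
```

The wing now resists: force rises while the finger stays put, and the force acts along the wing's normal. I'll back off, lift and move clear to verify.

>>> arm_command(steps=[0.29,-0.1,0,-0.1,0.29,-0.1,0,-0.1,0,0,-2,0,0,0,-2.5,0,0,0,-2.5,0,-2,-4.4,0,0,-2,-4.4,0,0,-2,-4.4,0,0])

```text
time: 22.3
tcp_pos: [0.4365, -0.1843, 0.2863]
eef_rot: [[-0.65, 0.76, 0.0], [0.76, 0.65, -0.001], [-0.001, -0.0, -1.0]]
wrist_force: [0.5, -1.4, -0.3]
grip_width: 0.0002
gripper_force: 0.0
```

>>> arm_command(steps=[-2,-4.4,0,0,-2,-4.4,0,0,-2,-4.4,0,0,-2,-4.4,0,0,0,0,0,0,0,0,0,0])

```text
time: 23.05
tcp_pos: [0.3548, -0.3575, 0.2859]
eef_rot: [[-0.648, 0.762, -0.0], [0.762, 0.648, 0.001], [0.001, 0.0, -1.0]]
wrist_force: [0.5, 0.5, 0.6]
grip_width: -0.0001
gripper_force: 0.0
```

```bash
python3 - <<'E'
from h import *
rep()
a=np.mean([capture("top").astype(float) for _ in range(4)],0).astype(np.uint8)
b=np.mean([capture("side").astype(float) for _ in range(4)],0).astype(np.uint8)
k=np.hstack([crop(a,(269,250),80,100,5),crop(b,(323,205),80,100,5)]);cv2.imwrite("pics/end.png",k)
a0=cv2.imread("pics/top0.png");b0=cv2.imread("pics/side0.png")
for n,x,y,u,v in(("top",a,a0,(215,285),(200,305)),("side",b,b0,(270,400),(150,290))):
    d=np.abs(x.astype(int)-y).max(2)[v[0]:v[1],u[0]:u[1]]>35
    ys,xs=np.nonzero(d);print(n,d.sum(),(xs.min()+u[0],xs.max()+u[0],ys.min()+v[0],ys.max()+v[0]) if d.any() else "")
E
```

```text
t 23.05 p [ 0.3548 -0.3575  0.2859] psi 130.4 R,th 0.3076 -114.2 J6 -95.5 F [0.49 0.46 0.61] M [ 0.028 -0.037  0.007] -0.00014739836137188307
top 3 (np.int64(274), np.int64(275), np.int64(247), np.int64(248))
side 479 (np.int64(312), np.int64(399), np.int64(187), np.int64(289))
```

View pics/end.png

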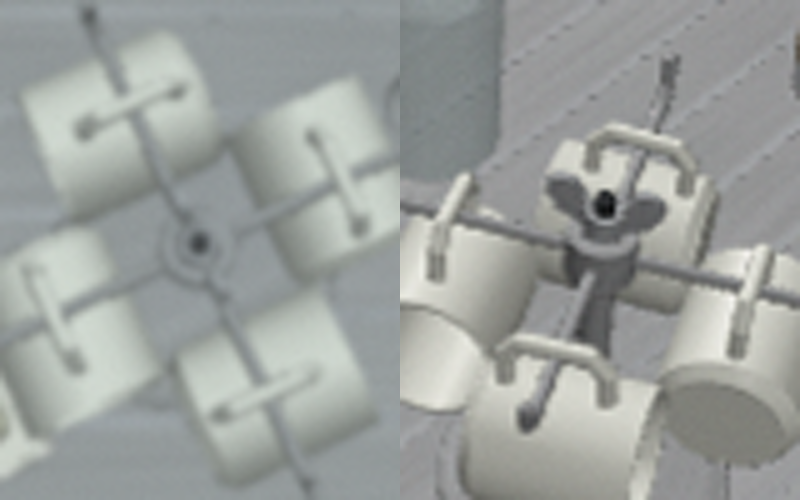

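The last picture shows the wings at (560,190) and (650,210), lined up with an arm. The arms and mugs have not moved in the top view (only 3 pixels differ), so I'll hand in.

```bash
python3 -c "
from station import *
print(close_job())"
```

```text
the job is handed in; nothing more can be done
None
```

The wing nut is run down clockwise until it stopped, about 250° by my estimate, using light one-sided pushes of about 6 N at most. The crown and mugs showed no movement in the before-and-after top view, and the job was handed in at about 23.5 s.

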